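# Slide the tray of small boat hulls home under the low drying shelf

### The arm

A 6-joint arm with a two-finger parallel gripper is mounted at the origin on the work surface. World frame = base frame: x ahead of the robot, y to its left, z up, the work surface at z = 0. Lengths are in m, angles in rad, forces in N, time in s.
With the tool pointing down it reaches from about 0.25 to 0.775 m from the base axis. Payload 4 kg.
Tool frame: the origin (TCP) lies midway between the tips of the shut fingers; the grasp point (between the pads) lies grip_point_offset behind it (grip_point_offset is the distance from the TCP to the grasp point, in m); z points along the fingers, y is the line along which they close (so a half turn about z gives the same grasp; the last joint's range is limited). The gripper opens to 94 mm and grips with 3 to 60 N. Pads are 16 mm wide; open, the fingers measure 119 mm over their backs; the gripper's body (75 mm by 177 mm) begins 78 mm behind the grasp point.
Start: joints at [1.215, 0.087, 1.371, -0, 1.684, -0.103], TCP at [0.138, 0.533, 0.185] pointing down, gripper open.
Joint ranges: [-3.1, 3.1], [-0.76, 2.03], [0.27, 2.55], [-1.08, 4.22], [0.17, 2.65], [-2.57, 2.57]. Speed limits (rad/s): [2.79, 2.79, 3.14, 3.14, 3.14, 3.14].

### API

Orientations are given as [roll, pitch, yaw] about the fixed x, y, z axes, in that order (R = Rz(yaw) Ry(pitch) Rx(roll)).
In Python, from bench import * gives the robot as it stands. The module is installed in compiled form; this text tells all that it offers.
- The arm moves only by the tool apply_moves, never from a script. Its argument "commands" is a list of rows, each a list of 7 numbers: the turn, a rotation vector about the world's x, y, z in rad, then the shift along the world's x, y, z in m, then the opening in per cent of the stroke, from 0 (shut) to 100 (fully open). In form: [[ax, ay, az, x, y, z, jaw], ...]. A call has exactly 5 rows; each row is the pose to reach, as a shift and turn from the pose commanded when the call began; what a row does not reach only later rows make up. A row lasts 1/10 s, in which the tool goes at most 50 mm and 8.59 degrees, less where a joint would pass 70% of its speed; a pose out of reach is approached as far as the arm can. A call with a gripper value outside its range is refused whole. The fingers move at their own pace and stop on an object; the grip force is fixed at half the most. Time passes only in rows, so rows that repeat a pose let the fingers close, or fill a call up. It gives the time, the measured TCP pose, the force, the opening and the grip force at its end, in the units of the state.
- get_obs(): the state, without advancing time (a new reading comes with each control period).
- snapshot(name): name is "scene" or "top" or "wrist"; returns a dict with "pixels" (400x640x3 uint8, red, green, blue), "vertical_fov" (degrees; the focal length in pixels is half the picture's height over the tangent of half this angle, whatever the lens; pixels are square), "cx", "cy" (the principal point, pixels), "k1" (the pictures are not rectified: a ray, as slopes to the right and down, at radius r is drawn at 1 + k1 r^2 times it, then the intrinsics apply), "rvec" (rotation vector, rad) and "tvec" (3), from world to camera coordinates, as OpenCV has them. Camera axes: x right, y down, z forward; pixel columns grow to the right and rows downward; lengths in m; the calibration is good to about 2 mm. A picture is of the moment at which its call begins. There is no depth.
- close_job(): hands the job in; it is judged then, once.
Trained networks look in the newest picture that a camera, given by its name, has taken for a name from the list of things; names that differ only in an ending like _2 or _b are one class to them, and where a whole thing is asked for, a point or a joint stands for the part that bears it (a point fixed in the world has none). Each returns a list of dicts, best first, with "score" (0 to 1); they miss things now and then, are a little off and sometimes report something else, mostly with a low value. They report only what shows in the picture. A call takes as long as a camera call. They do not tell look-alikes from the thing itself.
- masks_of(camera, query): "mask" (400x640 bool, what is visible of it) and "extent" ([left, top, right, bottom] in pixels, round what is visible of it).
- place_of(camera, query): "pixel" ([column, row] in pixels: a listed point, or the origin of a listed thing).
The state is a dict: "time": time; "joint_positions": joint angles; "qvel": joint speeds; "joint_torque": joint torques, N m; "tool_pos": TCP position; "ee_rot": TCP orientation; "wrist_force": force on the tool from outside, world axes, zero at the start; "wrist_torque": the same for the moment, N m; "width": finger opening in m; "finger_force": force on a finger pad.
Only numpy, scipy, OpenCV 4.12 (cv2) and the standard library are available. Lean on these libraries where they do the work, as an engineer would, in place of code of your own. Each camera call takes 0.05 s, during which the arm holds its last target. There are 200 camera calls.

### The job

Take the wooden tray of little boat hulls by its bar handle and slide it flat along the bench, without leaning down on it, square in under the low drying shelf, with neither the hulls nor the gripper touching the shelf. Somewhere under there a sprung buffer stops it, and you can only feel where: press the tray against the buffer for a moment with about 8 N more than it takes to slide it, never putting 15 N on the shelf, then let go so that the tray stays square and resting against the buffer. Leave the glue jar, the parts box and the screwdriver where they are.

Things in the scene. Friction and masses are not known exactly. Their poses are not given: they have to be found in the camera images.
- tray: open wooden tray standing on the bench, 130 mm along its x, 150 mm along its y, 28 mm high, 0.4 to 0.65 kg empty, carrying two loose hulls. Origin: centre of its underside. +x points to its plain rear wall, which goes under the shelf first; the bar handle is on the -x side. It slides on the bench against 3 to 6 N of friction, more if pressed down.
- handle (a point): middle of the tray's bar handle, at (-110, 0, 26) mm in the tray's frame: a wooden bar 100 mm long along the tray's y, 12 mm thick along x, from 19 to 33 mm above the bench, on two 12 mm wide arms at y = -44 and +44 mm; 39 mm of free room between the bar and the tray's front wall.
- hull_a: plain wooden boat hull about 120 x 44 x 34 mm, 0.1 kg, lying loose deck-down across the tray, its length along the tray's y. Origin: centre of its underside. It can slide a few mm in the tray. Its keel stands about 39 mm above the bench.
- hull_b: second, white painted hull of the same size, beside the first, likewise loose in the tray.
- shelf: low plywood drying shelf fixed to the bench. Origin: at bench level below the middle of its board's front edge; +x points inward under the board, -x out of its open mouth. Board 200 mm deep, 226 mm wide, underside 54 mm and top 69 mm above the bench. Side cheeks leave a mouth 190 mm wide. Three hulls are fixed on top, 65 mm or more behind the front edge, up to 103 mm high.
- front_edge (a point): middle of the lower front edge of the board, at (0, 0, 54) mm in the shelf's frame. Under the board is a sprung rubber buffer whose depth is not measured: the tray's rear wall first meets it with the tray's origin between 5 mm outside and 35 mm inside the front edge (70 to 30 mm of tray still sticking out). It yields 4 N per mm for 5 mm, then is hard. On release the tray's friction holds it against the buffer.
- glue_jar: white jar, 60 mm across, 85 mm high, on the bench; leave alone. Origin: centre of its underside.
- parts_box: small open wooden box 90 x 110 x 40 mm on the bench; leave alone. Origin: centre of its underside.
- screwdriver: screwdriver lying on the bench; leave alone. Origin: near its middle, at its underside.
Not all that is in view belongs to the job. Several things have the shape of the hull_b; the one meant has the colours described above.

How it is judged:
By the outcome, as a careful person would: the job done as asked, in the order asked, and still so for the second after the job is handed in, with the robot touching nothing.
It also fails if it takes over 72 s, if anything falls off the work surface, if the arm or the gripper's body presses on something with over 40 N, if the wrist force passes 120 N, or if a joint passes its speed limit or range.

## Working session

There is one attempt and no reset: what is moved stays moved. The work goes in short steps, Python scripts to look and compute and a tool call to move; the robot and the scene stay as the last step left them, time stands still between calls to the robot, and variables do not carry over. Pictures are saved under pics/ and viewed, at most 10 in all, crops included, and the job is handed in when it is done.

Besides the shell and the picture viewer there is one more tool, called after "Call:" as name([rows], argument=value, ...), one row to a line, values as JSON. apply_moves: Moves the arm, as the interface text tells. Its arguments: {"type":"object","properties":{"commands":{"type":"array"}},"required":["commands"]}

```bash
mkdir -p pics; cat > h.py <<'E'
from bench import *
import numpy as np, cv2
def snap(n):
    s=snapshot(n); f=200/np.tan(np.radians(s["vertical_fov"])/2)
    s["f"]=f; s["R"]=cv2.Rodrigues(np.array(s["rvec"],float))[0]; s["t"]=np.array(s["tvec"],float); return s
def ray(s,px):
    d=np.array([(px[0]-s["cx"])/s["f"],(px[1]-s["cy"])/s["f"]]); u=d.copy()
    for _ in range(20): u=d/(1+s["k1"]*(u@u))
    return -s["R"].T@s["t"], s["R"].T@np.array([u[0],u[1],1])
def at(s,px,z):
    c,r=ray(s,px); return c+r*(z-c[2])/r[2]
def proj(s,P):
    p=s["R"]@np.asarray(P,float)+s["t"]; u=p[:2]/p[2]; u=u*(1+s["k1"]*(u@u)); return u*s["f"]+[s["cx"],s["cy"]]
def save(s,n): cv2.imwrite("pics/"+n,cv2.cvtColor(s["pixels"],cv2.COLOR_RGB2BGR))
E
python3 - <<'E'
from h import *
np.set_printoptions(precision=4,suppress=True)
o=get_obs(); print(o["tool_pos"],o["ee_rot"],o["wrist_force"],o["time"], o.get("grip_point_offset"))
try: print(grip_point_offset)
except Exception as e: print(e)
Z=dict(tray=0,handle=.026,hull_a=.005,hull_b=.005,shelf=0,front_edge=.054,glue_jar=0,parts_box=0,screwdriver=0)
for c in ("scene","top"):
    s=snap(c); save(s,c+"0.png"); print(c,s["f"],s["k1"],-s["R"].T@s["t"])
    for q,z in Z.items():
        for d in place_of(c,q)[:4]: print(q,np.round(d["pixel"],1),round(d["score"],2),at(s,d["pixel"],z)[:2])
E
```

```text
[0.1373 0.532  0.1836] [-3.1394 -0.0002  2.8889] [ 0.0473 -0.2822 -0.5395] 0.0 None
0.0188
scene 476.97275736545464 -0.019946263534632226 [ 1.0889 -0.6451  0.8093]
tray [337.4 197.4] 0.65 [0.5308 0.0838]
tray [397.8 228.1] 0.31 [0.7087 0.0956]
handle [301.9 174.7] 0.9 [0.4226 0.0671]
hull_a [328.  186.8] 0.97 [0.4894 0.0951]
hull_a [298.4 239.9] 0.97 [ 0.5619 -0.0956]
hull_a [413.2 171.9] 0.9 [0.6205 0.2995]
hull_a [348.6 204.3] 0.74 [0.5717 0.0781]
hull_b [328.  186.8] 0.97 [0.4894 0.0951]
hull_b [298.4 239.9] 0.97 [ 0.5619 -0.0956]
hull_b [413.2 171.9] 0.9 [0.6205 0.2995]
hull_b [348.6 204.3] 0.74 [0.5717 0.0781]
shelf [398.8 223.7] 0.59 [0.7021 0.1097]
front_edge [401.3 210.2] 0.66 [0.707  0.1007]
glue_jar [394.7 144.5] 0.66 [0.506  0.3792]
glue_jar [350.2 129.3] 0.55 [0.359  0.3537]
parts_box [199.8 310.2] 0.73 [ 0.544 -0.367]
parts_box [351.9 128.9] 0.26 [0.3615 0.359 ]
screwdriver [349.3 128. ] 0.86 [0.3525 0.3575]
top 483.68206982121444 -0.12428557501617808 [0.4588 0.004  1.1975]
tray [293.4 199.7] 0.78 [0.5281 0.0822]
tray [296. 212.] 0.58 [0.4976 0.0754]
handle [297.7 239.2] 0.89 [0.431  0.0692]
hull_a [287.2 180.1] 0.96 [0.5763 0.0978]
hull_a [195.2 164.4] 0.89 [0.6147 0.3294]
hull_a [367.1 184. ] 0.65 [ 0.5681 -0.1002]
hull_a [294.4 211. ] 0.63 [0.4999 0.0791]
hull_b [287.2 180.1] 0.96 [0.5763 0.0978]
hull_b [195.2 164.4] 0.89 [0.6147 0.3294]
hull_b [367.1 184. ] 0.65 [ 0.5681 -0.1002]
hull_b [294.4 211. ] 0.63 [0.4999 0.0791]
shelf [285.6 130.3] 0.92 [0.7023 0.1038]
front_edge [285.8 124.8] 0.96 [0.7047 0.099 ]
parts_box [471.9 194.7] 0.73 [ 0.5441 -0.3649]
screwdriver [181.8 267. ] 0.86 [0.3579 0.3601]
```

View pics/top0.png

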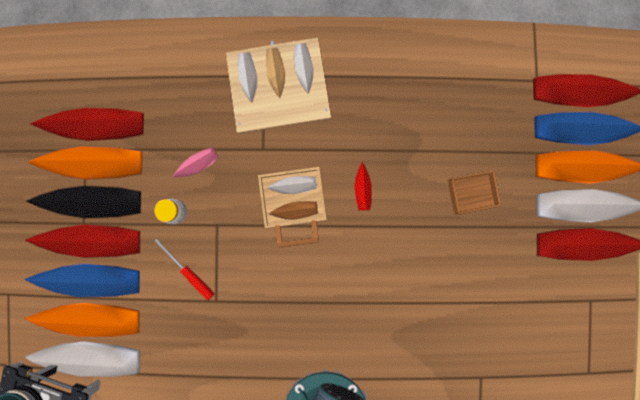

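View pics/scene0.png

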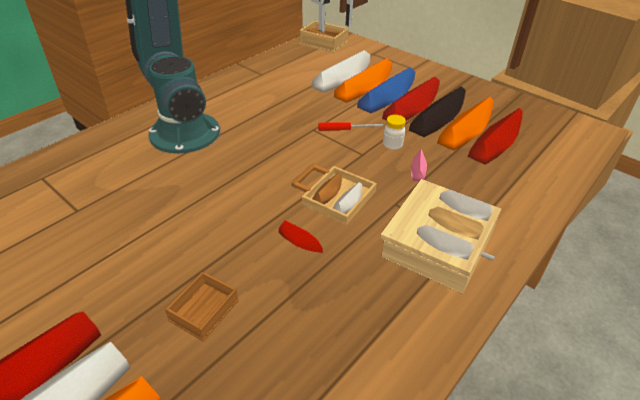

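The top view shows the tray at (293,198) with its handle at (297,236) and the shelf's front edge running from (236,132) to (330,117). Possible mix-ups:
- For the tray: parts box (472,194).
- For hull_b, the white hull in the tray at (292,185): red hull (363,187), pink hull (195,162), the white hulls on the shelf at (247,75) and (304,67), and the large hulls at the bench sides.

I choose the tray with the handle and check it in a crop.

```bash
python3 - <<'E'
from h import *
np.set_printoptions(precision=4,suppress=True)
s=snap("top")
c=s["pixels"][110:256,215:345]; c=cv2.cvtColor(cv2.resize(c,None,fx=4,fy=4,interpolation=cv2.INTER_CUBIC),cv2.COLOR_RGB2BGR); cv2.imwrite("pics/crop1.png",c)
for q,z in (("tray",.028),("shelf",.069),("handle",.033)):
    for d in masks_of("top",q)[:2]:
        cs,_=cv2.findContours(d["mask"].astype(np.uint8),cv2.RETR_EXTERNAL,cv2.CHAIN_APPROX_NONE)
        k=max(cs,key=cv2.contourArea)[:,0,:]
        W=np.array([at(s,p,z)[:2] for p in k],np.float32)
        print(q,round(d["score"],2),d["extent"],cv2.minAreaRect(W))
E
```

```text
tray 0.55 [259.1, 168.0, 326.4, 247.9] ((0.5082898139953613, 0.08212605118751526), (0.1812898814678192, 0.1520155966281891), 7.765506744384766)
shelf 0.97 [228.6, 39.5, 326.9, 133.5] ((0.8018521070480347, 0.11987308412790298), (0.20953309535980225, 0.22726860642433167), 9.270426750183105)
handle 0.81 [259.1, 166.3, 328.3, 247.2] ((0.5062918066978455, 0.08002500236034393), (0.1832016408443451, 0.15105736255645752), 8.633331298828125)
```

View pics/crop1.png

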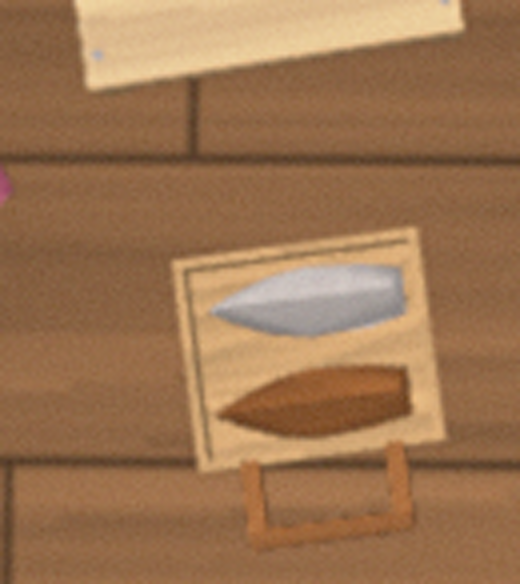

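The crop confirms it: tray with handle, white hull (310,300) and wood hull (315,400) in crop pixels. The rim corners are at (173,261), (417,228), (446,437), (200,471), and the shelf's front edge runs from (88,90) to (464,30).

```bash
python3 - <<'E'
from h import *
np.set_printoptions(precision=4,suppress=True)
s=snap("top")
g=lambda x,y,z: at(s,(215+x/4-.375,110+y/4-.375),z)[:2]
C=np.array([g(*p,.028) for p in ((173,261),(417,228),(446,437),(200,471))])
print("tray",C.mean(0),np.degrees([np.arctan2(*(C[0]-C[1])[::1])]),)
for a,b in((1,0),(2,3)): d=C[b]-C[a]; print(np.linalg.norm(d),np.degrees(np.arctan2(-d[0],d[1])))
for a,b in((3,0),(2,1)): d=C[b]-C[a]; print(np.linalg.norm(d),np.degrees(np.arctan2(d[1],d[0])))
H=np.array([g(257,549,.030),g(412,524,.030)]); d=H[0]-H[1]; print("bar front face",H.mean(0),np.linalg.norm(d),np.degrees(np.arctan2(-d[0],d[1])))
for z in (.054,.069):
  F=np.array([g(88,90,z),g(464,30,z)]); d=F[0]-F[1]; print("shelf",z,F.mean(0),np.linalg.norm(d),np.degrees(np.arctan2(-d[0],d[1])))
E
```

```text
tray [0.5334 0.0843] [-8.0814]
0.14989994691704636 8.081357636917254
0.1502925821191103 8.312402988476054
0.12883143633117508 8.135753227867381
0.1282263538500541 8.310906913383098
bar front face [0.4201 0.0675] 0.09467924116276773 9.628416307022734
shelf 0.054 [0.7053 0.1045] 0.22852509934891008 9.416880573832245
shelf 0.069 [0.7021 0.1032] 0.22552745209726432 9.416880573832248
```

Call:
apply_moves([
  [0,0,-0.078,0.019,-0.031,0,100],
  [0,0,-0.157,0.038,-0.062,0,80],
  [0,0,-0.235,0.057,-0.093,0,60],
  [0,0,-0.314,0.077,-0.124,0,40],
  [0,0,-0.392,0.096,-0.155,0,40],
])

```text
time: 1.75
tool_pos: [0.2342, 0.3763, 0.1849]
ee_rot: [3.141, 0.0, 2.494]
wrist_force: [0.2, 0.4, 0.2]
width: 0.0652
finger_force: 0.0
```

Call:
apply_moves([
  [0,0,-0.078,0.019,-0.031,0,40],
  [0,0,-0.157,0.038,-0.062,0,40],
  [0,0,-0.235,0.057,-0.093,0,40],
  [0,0,-0.314,0.077,-0.124,0,40],
  [0,0,-0.392,0.096,-0.155,0,40],
])

```text
time: 2.25
tool_pos: [0.3302, 0.2212, 0.1851]
ee_rot: [3.141, 0.0, 2.102]
wrist_force: [-0.7, 0.5, 0.6]
width: 0.038
finger_force: 0.0
```

Call:
apply_moves([
  [0,0,-0.078,0.019,-0.031,0,40],
  [0,0,-0.157,0.038,-0.062,0,40],
  [0,0,-0.235,0.057,-0.093,0,40],
  [0,0,-0.391,0.095,-0.155,0,40],
  [0,0,-0.391,0.095,-0.155,0,40],
])

```text
time: 2.75
tool_pos: [0.4259, 0.0645, 0.1848]
ee_rot: [3.141, 0.001, 1.708]
wrist_force: [0.0, 0.2, 0.4]
width: 0.0378
finger_force: 0.0
```

```bash
python3 - <<'E'
from h import *
np.set_printoptions(precision=4,suppress=True)
s=snap("wrist"); save(s,"wrist1.png"); print("wrist cam",-s["R"].T@s["t"],s["R"][2])
for q,z in dict(tray=0,handle=.026,shelf=0,front_edge=.054).items():
    for d in place_of("wrist",q)[:2]: print(q,np.round(d["pixel"],1),round(d["score"],2),at(s,d["pixel"],z)[:2])
o=get_obs(); print(o["tool_pos"],o["ee_rot"],o["wrist_force"])
E
```

```text
wrist cam [0.4147 0.1433 0.3847] [ 0.0386 -0.2742 -0.9609]
tray [404.2 174.7] 0.9 [0.5339 0.0832]
handle [315.1 178.6] 0.69 [0.4222 0.0683]
front_edge [569.5 185.7] 0.59 [0.7055 0.1054]
[0.4242 0.0682 0.1848] [-3.1414 -0.0007  1.7144] [ 0.5871 -0.2743  0.1931]
```

View pics/wrist1.png

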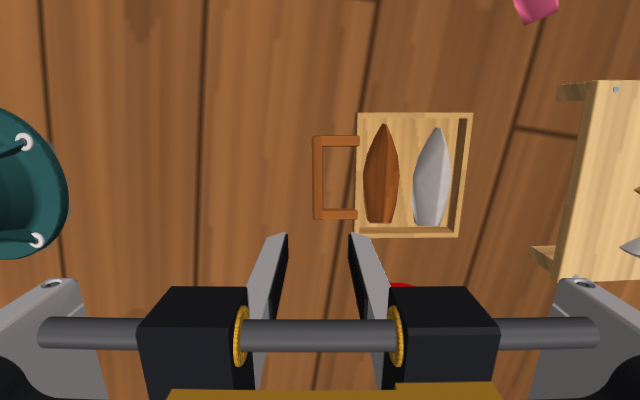

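The wrist view shows the bar handle at columns 313–323, rows 136–218, squarely between the finger lines, and the shelf's front edge at column ~565. I now descend onto the bar.

Call:
apply_moves([
  [0,0,0,-0.001,0,-0.045,40],
  [0,0,0,-0.001,0,-0.09,40],
  [0,0,0,-0.001,0,-0.13,40],
  [0,0,0,-0.001,0,-0.16,40],
  [0,0,0,-0.001,0,-0.176,40],
])

```text
time: 3.5
tool_pos: [0.4205, 0.0691, 0.0058]
ee_rot: [-3.137, -0.001, 1.717]
wrist_force: [-0.2, 0.6, 0.2]
width: 0.0377
finger_force: 0.0
```

Call:
apply_moves([
  [0,0,0,0,0,0,40],
  [0,0,0,0,0,0,30],
  [0,0,0,0,0,0,20],
  [0,0,0,0,0,0,5],
  [0,0,0,0,0,0,0],
])

```text
time: 4.0
tool_pos: [0.4249, 0.0678, 0.0102]
ee_rot: [3.138, 0.0, 1.714]
wrist_force: [1.1, 0.2, 2.4]
width: 0.0108
finger_force: 30.0
```

Call:
apply_moves([
  [0,0,0,0,0,0,0],
  [0,0,0,0,0,0,0],
  [0,0,0,0,0,0,0],
  [0,0,0,0,0,0,0],
  [0,0,0,0,0,0,0],
])

```text
time: 4.5
tool_pos: [0.4248, 0.0677, 0.0101]
ee_rot: [3.139, -0.0, 1.714]
wrist_force: [0.1, 0.3, 5.6]
width: 0.0106
finger_force: 30.0
```

```bash
python3 - <<'E'
from h import *
np.set_printoptions(precision=4,suppress=True)
for c in ("wrist","top"):
    s=snap(c); save(s,c+"2.png")
    for q,z in dict(tray=0,handle=.026).items():
        for d in place_of(c,q)[:1]: print(c,q,np.round(d["pixel"],1),round(d["score"],2),at(s,d["pixel"],z)[:2])
    o=get_obs(); print(o["tool_pos"],o["ee_rot"],o["wrist_force"],o["wrist_torque"],o["width"],o["finger_force"])
E
```

```text
wrist tray [468.2 224. ] 0.67 [0.533 0.085]
wrist handle [317.8 240.5] 0.61 [0.4246 0.0681]
[0.4248 0.0678 0.0101] [ 3.1387 -0.0003  1.7137] [0.3134 1.103  6.0764] [ 0.1017 -0.0091  0.0473] 0.010837639569131221 30.003910660743713
top tray [294.  199.5] 0.92 [0.5286 0.0807]
top handle [173.7 210.8] 0.42 [0.4973 0.3749]
[0.4248 0.0678 0.0101] [ 3.1387 -0.0002  1.7136] [0.5997 1.0516 4.6523] [ 0.093  -0.0316 -0.0278] 0.011135284432377206 30.00398486852646
```

View pics/wrist2.png

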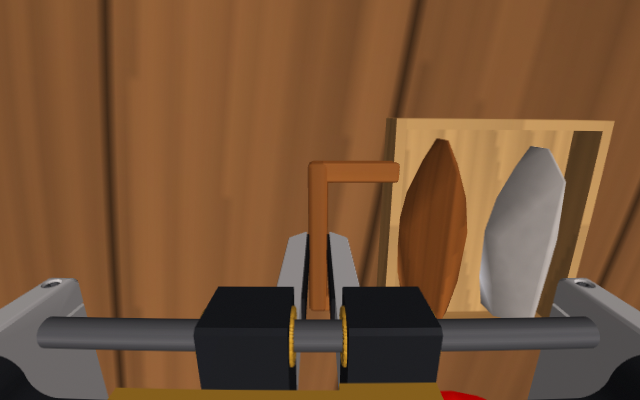

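Gripped. The +5 N in z means I'm pressing down about 5 N, so I relieve that first and then slide towards the mouth while squaring to the shelf.

Call:
apply_moves([
  [0,0,0,0,0,0.0005,0],
  [0,0,0,0,0,0.001,0],
  [0,0,0,0,0,0.001,0],
  [0,0,0,0,0,0.001,0],
  [0,0,0,0,0,0.001,0],
])

```text
time: 5.3
tool_pos: [0.4246, 0.0676, 0.0102]
ee_rot: [3.139, 0.0, 1.714]
wrist_force: [4.3, 2.2, 1.4]
width: 0.0106
finger_force: 30.0
```

Call:
apply_moves([
  [0,0,0.001,0.003,0,0,0],
  [0,0,0.003,0.009,0,0,0],
  [0,0,0.006,0.017,0.001,0,0],
  [0,0,0.008,0.025,0.002,0,0],
  [0,0,0.01,0.032,0.002,0,0],
])

```text
time: 5.8
tool_pos: [0.4487, 0.0687, 0.0098]
ee_rot: [-3.125, -0.0, 1.725]
wrist_force: [-14.6, -0.2, 18.4]
width: 0.0106
finger_force: 30.1
```

Call:
apply_moves([
  [0,0,0,0,0,0,0],
  [0,0,0,0,0,0,0],
  [0,0,0,0,0,0,0],
  [0,0,0,0,0,0,0],
  [0,0,0,0,0,0,0],
])

```text
time: 6.3
tool_pos: [0.4503, 0.0687, 0.0099]
ee_rot: [-3.129, 0.0, 1.724]
wrist_force: [-9.5, -0.2, 14.1]
width: 0.0108
finger_force: 30.1
```

Call:
apply_moves([
  [0,0,0,0,0,0.001,0],
  [0,0,0,0,0,0.002,0],
  [0,0,0,0,0,0.003,0],
  [0,0,0,0,0,0.003,0],
  [0,0,0,0,0,0.003,0],
])

```text
time: 6.8
tool_pos: [0.4536, 0.0693, 0.0113]
ee_rot: [-3.137, -0.0, 1.724]
wrist_force: [-2.9, -0.9, -1.9]
width: 0.0107
finger_force: 30.0
```

```bash
python3 - <<'E'
from h import *
np.set_printoptions(precision=4,suppress=True)
o=get_obs(); print(o)
E
```

```text
{'time': 6.8, 'joint_positions': array([ 0.0283, -0.0075,  1.8234, -0.0003,  1.3302, -0.1247]), 'qvel': array([ 0.0004, -0.0015, -0.0129,  0.001 , -0.0076,  0.0022]), 'joint_torque': array([ -0.1417, -28.7127, -30.0934,   0.1148,  -0.8605,   0.0439]), 'tool_pos': array([0.4536, 0.0693, 0.0113]), 'ee_rot': array([-3.1371, -0.0003,  1.7239]), 'wrist_force': array([-2.9335, -0.9199, -1.9069]), 'wrist_torque': array([-0.1407,  0.5514,  0.0391]), 'finger_force': 30.016508996486664, 'width': 0.010702146215090025}
```

Call:
apply_moves([
  [0,0,0.001,0.003,0,0,0],
  [0,0,0.003,0.006,0.0005,0,0],
  [0,0,0.004,0.009,0.001,0,0],
  [0,0,0.006,0.012,0.001,0,0],
  [0,0,0.008,0.015,0.001,0,0],
])

```text
time: 7.3
tool_pos: [0.4709, 0.0705, 0.0128]
ee_rot: [-3.142, 0.0, 1.732]
wrist_force: [-2.1, 0.4, -2.5]
width: 0.0109
finger_force: 30.0
```

Call:
apply_moves([
  [0,0,0,0.002,0,-0.001,0],
  [0,0,0.001,0.004,0,-0.002,0],
  [0,0,0.001,0.006,0.001,-0.002,0],
  [0,0,0.002,0.008,0.001,-0.002,0],
  [0,0,0.002,0.01,0.001,-0.002,0],
])

```text
time: 7.8
tool_pos: [0.4807, 0.0716, 0.0108]
ee_rot: [3.142, 0.0, 1.734]
wrist_force: [-2.7, 0.2, -3.7]
width: 0.0108
finger_force: 30.0
```

Call:
apply_moves([
  [0,0,0,0.002,0,-0.0005,0],
  [0,0,0,0.004,0,-0.001,0],
  [0,0,0,0.004,0,-0.001,0],
  [0,0,0,0.004,0,-0.001,0],
  [0,0,0,0.004,0,-0.001,0],
])

```text
time: 8.3
tool_pos: [0.4848, 0.0715, 0.0101]
ee_rot: [3.141, 0.0, 1.734]
wrist_force: [-2.9, 0.0, -1.0]
width: 0.0113
finger_force: 30.0
```

```bash
python3 - <<'E'
from h import *
np.set_printoptions(precision=4,suppress=True)
s=snap("wrist"); save(s,"wrist3.png"); t=snap("top"); save(t,"top3.png")
o=get_obs(); print(o["tool_pos"],o["ee_rot"],o["wrist_force"],o["wrist_torque"])
c=t["pixels"][110:256,215:345]; c=cv2.resize(c,None,fx=4,fy=4,interpolation=cv2.INTER_CUBIC)
w=cv2.resize(s["pixels"][90:350,290:640],None,fx=.72,fy=.72)
# tilt the two side by side
out=np.zeros((584,780,3),np.uint8); out[:,:520]=c; out[:w.shape[0],520:520+w.shape[1]]=w[:,:260]
cv2.imwrite("pics/pair3.png",out[:,:,::-1])
E
```

```text
[0.4848 0.0715 0.0101] [3.1407 0.0002 1.7338] [-3.4618  0.2754  1.041 ] [-0.2026  0.6951 -0.0099]
```

View pics/pair3.png

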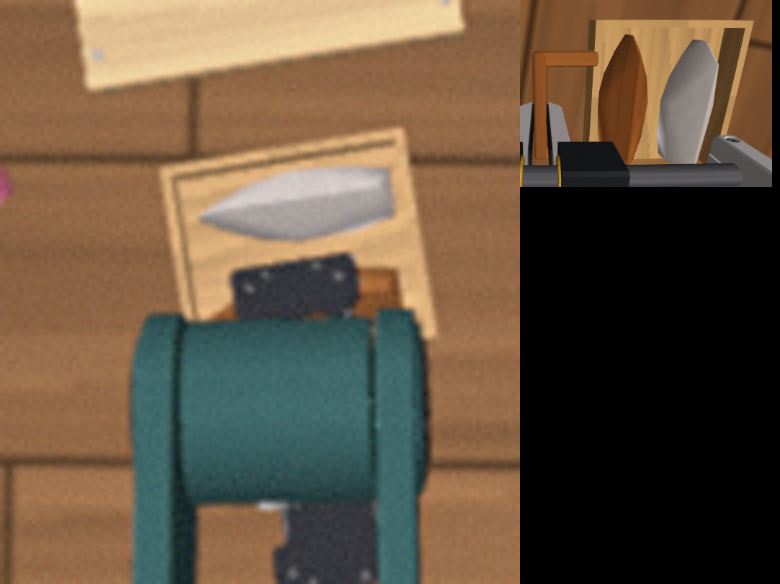

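The tray with the white hull is upright, its rear rim from (162,171) to (403,129) in crop pixels, and its clear distance to the shelf edge from (88,90) to (464,30) looks even. I'll check squareness numerically.

```bash
cat > m.py <<'E'
from h import *
from scipy.optimize import minimize
np.set_printoptions(precision=4,suppress=True)
s=snap("top"); hsv=s["pixels"]
g=lambda x,y,z: at(s,(215+x/4-.375,110+y/4-.375),z)[:2]
A,B=g(162,171,.028),g(403,129,.028); d=A-B; print(np.linalg.norm(d),np.degrees(np.arctan2(-d[0],d[1])))
m=(A+B)/2; y=np.arctan2(-d[0],d[1]); print("tray",m-.065*np.array([np.cos(y),np.sin(y)]))
q=np.radians(9.35); ex=np.array([np.cos(q),np.sin(q)]); ey=np.array([-ex[1],ex[0]])
F=np.array([.703,.1038]); print("rear wall in shelf frame",(m-F)@ex,(m-F)@ey)
h=get_obs()["tool_pos"][:2]; print("handle in shelf frame",(h-F)@ex,(h-F)@ey)
# shelf front edge refined: max gradient rows between crop columns
G=cv2.cvtColor(s["pixels"],cv2.COLOR_RGB2GRAY).astype(float)
pts=[]
for c in range(242,326,2):
    r0=110+(90-(4*(c-215)-88)*60/376)/4; r=np.arange(int(r0)-5,int(r0)+6)
    gr=np.abs(G[r+1,c]-G[r-1,c]); k=np.argmax(gr); w=gr[max(0,k-2):k+3]; pts.append((c,(r[max(0,k-2):k+3]*w).sum()/w.sum()))
for z in (.054,.069):
    W=np.array([at(s,p,z)[:2] for p in pts]); vx,vy,x0,y0=cv2.fitLine(W.astype(np.float32),cv2.DIST_HUBER,0,.001,.001).ravel()
    print("edge yaw",np.degrees(np.arctan(-vx/vy)),"x at y=.104:",x0+vx/vy*(.104-y0))
E
python3 m.py
```

```text
0.1494481206817627 10.259524311211925
tray [0.591  0.0903]
rear wall in shelf frame -0.04769326053818659 0.0058862313482053825
handle in shelf frame -0.22050101630324243 0.0035938149348259413
edge yaw 9.43932 x at y=.104: 0.7054343
edge yaw 9.439263 x at y=.104: 0.7019804
```

Call:
apply_moves([
  [0,0,0,0.004,0,0,0],
  [0,0,0,0.008,0,0,0],
  [0,0,0.001,0.012,0.001,0,0],
  [0,0,0.001,0.016,0.001,0,0],
  [0,0,0.001,0.02,0.001,0,0],
])

```text
time: 8.95
tool_pos: [0.504, 0.0726, 0.0101]
ee_rot: [-3.14, -0.0, 1.735]
wrist_force: [-5.8, -0.2, 3.0]
width: 0.0109
finger_force: 30.0
```

Call:
apply_moves([
  [0,0,0,0.004,0,0,0],
  [0,0,0,0.008,0.001,0,0],
  [0,0,0,0.012,0.001,0,0],
  [0,0,0,0.016,0.002,0,0],
  [0,0,0,0.02,0.002,0,0],
])

```text
time: 9.45
tool_pos: [0.524, 0.0746, 0.0101]
ee_rot: [-3.14, -0.0, 1.735]
wrist_force: [-5.7, -0.5, 2.7]
width: 0.011
finger_force: 30.0
```

Call:
apply_moves([
  [0,0,0,0,0,0.0005,0],
  [0,0,0,0,0,0.0005,0],
  [0,0,0,0,0,0.0005,0],
  [0,0,0,0,0,0.0005,0],
  [0,0,0,0,0,0.0005,0],
])

```text
time: 9.95
tool_pos: [0.5252, 0.0746, 0.0104]
ee_rot: [3.14, 0.0, 1.735]
wrist_force: [0.6, -0.4, -3.0]
width: 0.0108
finger_force: 30.0
```

```bash
python3 - <<'E'
from h import *
np.set_printoptions(precision=4,suppress=True)
t=snap("top")
c=cv2.resize(t["pixels"][105:205,225:345],None,fx=6,fy=6,interpolation=cv2.INTER_CUBIC)
cv2.imwrite("pics/top4.png",c[:600,:,::-1])
o=get_obs(); print(o["tool_pos"],o["ee_rot"],o["wrist_force"],o["wrist_torque"])
E
```

```text
[0.5252 0.0746 0.0104] [3.1399 0.     1.7347] [ 1.1704  0.0527 -3.6257] [ 0.0264 -0.0751  0.0395]
```

View pics/top4.png

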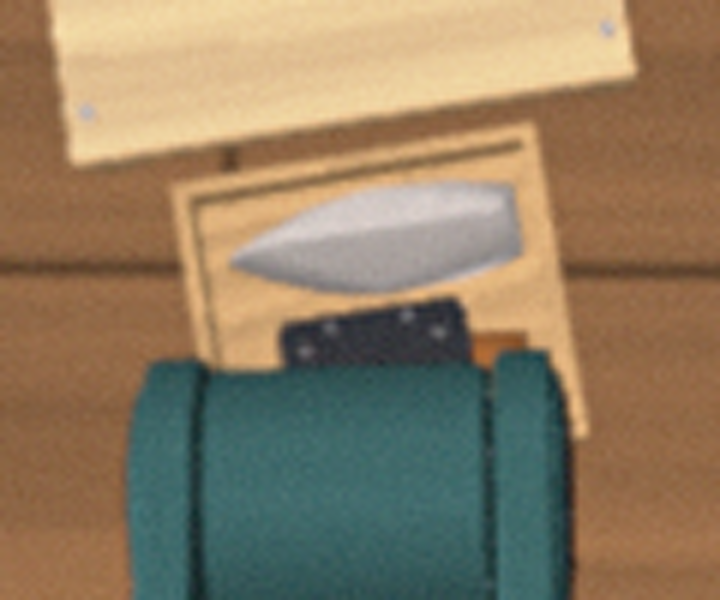

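The crop shows the rear rim from (171,186) to (535,124), the shelf edge from (72,163) to (636,75), and the hull still in place.

```bash
python3 - <<'E'
from h import *
s=snap("top"); g=lambda x,y,z: at(s,(225+x/6-.417,105+y/6-.417),z)[:2]
A,B,C=g(171,186,.028),g(535,124,.028),g(587,435,.028)
d=A-B; print(np.linalg.norm(d),np.degrees(np.arctan2(-d[0],d[1])))
d=B-C; print(np.linalg.norm(d),np.degrees(np.arctan2(d[1],d[0])))
q=np.radians(9.4); ex=np.array([np.cos(q),np.sin(q)]); ey=np.array([-ex[1],ex[0]])
L,R=g(72,163,.054),g(636,75,.054); L2,R2=g(72,163,.069),g(636,75,.069); print(L,R,L2,R2)
for F in ((L+R)/2,(L2+R2)/2): print(F,"rear wall",((A+B)/2-F)@ex,((A+B)/2-F)@ey)
G=cv2.cvtColor(s["pixels"],cv2.COLOR_RGB2GRAY).astype(float)
pts=[]
for c in range(258,312,2):
    r0=105+(186-(6*(c-225)-171)*62/364)/6; r=np.arange(int(r0)-4,int(r0)+3)
    gr=(G[r+1,c]-G[r-1,c]).clip(0); w=gr; pts.append((c,(r*w).sum()/w.sum()))
W=np.array([at(s,p,.028)[:2] for p in pts]); vx,vy,x0,y0=cv2.fitLine(W.astype(np.float32),cv2.DIST_HUBER,0,.001,.001).ravel()
print("rim yaw",np.degrees(np.arctan(-vx/vy)))
o=get_obs();print(o["wrist_force"],o["tool_pos"])
E
```

```text
0.15082830292345367 10.026508791657207
0.12938612166938537 9.877089065071193
[0.68751068 0.21732671] [ 0.72408876 -0.00814029] [0.68450998 0.21452783] [ 0.72060825 -0.00798165]
[0.70579972 0.10459321] rear wall -0.008941929385252172 0.0038586245877056152
[0.70255911 0.10327309] rear wall -0.005529223475807271 0.004631744077680049
rim yaw 10.174068
[ 0.99322552  0.29681792 -2.67469326] [0.52520002 0.07463473 0.01041799]
```

Call:
apply_moves([
  [0,0,-0.002,0.003,0,-0.0002,0],
  [0,0,-0.004,0.007,0,-0.0003,0],
  [0,0,-0.006,0.011,0,-0.0003,0],
  [0,0,-0.009,0.015,0,-0.0003,0],
  [0,0,-0.011,0.019,0,-0.0003,0],
])

```text
time: 10.55
tool_pos: [0.5433, 0.0746, 0.0101]
ee_rot: [-3.14, -0.0, 1.724]
wrist_force: [-4.2, 0.3, 1.6]
width: 0.0105
finger_force: 30.1
```

Call:
apply_moves([
  [0,0,0,0.003,0,0,0],
  [0,0,0,0.006,0.001,0,0],
  [0,0,0,0.009,0.001,0,0],
  [0,0,0,0.012,0.002,0,0],
  [0,0,0,0.015,0.002,0,0],
])

```text
time: 11.05
tool_pos: [0.5585, 0.0764, 0.0102]
ee_rot: [-3.141, 0.0, 1.724]
wrist_force: [-4.9, 0.5, 3.0]
width: 0.0108
finger_force: 30.0
```

```bash
python3 - <<'E'
from h import *
s=snap("wrist"); np.save("w5.npy",s["pixels"])
cv2.imwrite("pics/w5.png",cv2.resize(s["pixels"][70:330,300:640],None,fx=2.3,fy=2.3,interpolation=cv2.INTER_CUBIC)[:,:,::-1])
o=get_obs();print(o["wrist_force"],o["tool_pos"],o["ee_rot"])
E
```

```text
[-3.83220788  0.36901922  0.91200094] [0.55917531 0.07644357 0.01015566] [3.14124403e+00 1.98511394e-04 1.72364987e+00]
```

View pics/w5.png

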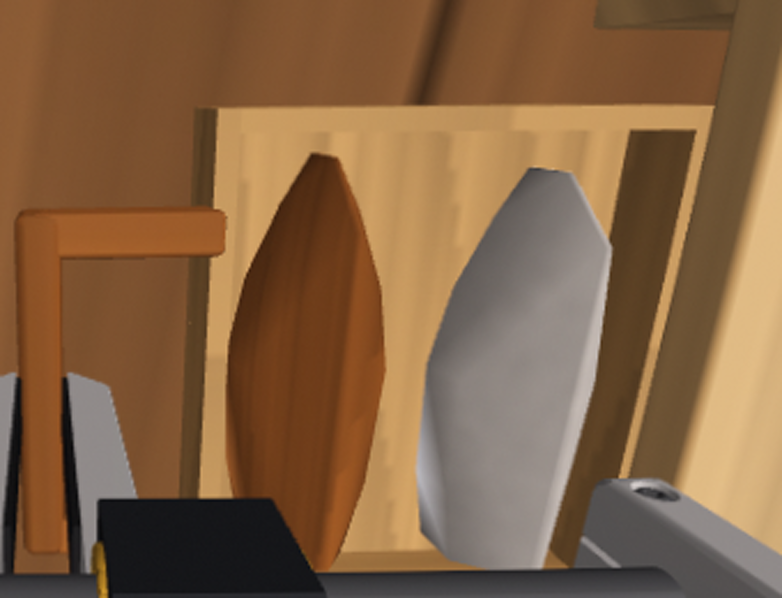

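The wrist view shows the front rim from (217,107) to (198,495), the side rim from (217,107) to (715,105), and the shelf front face edges from (735,40) to (632,480) (lower) and (779,60) to (680,490) (upper). Both hulls are seated.

```bash
python3 - <<'E'
from h import *
np.set_printoptions(precision=4,suppress=True)
s=snap("wrist"); g=lambda x,y,z: at(s,(300+x/2.3-.28,70+y/2.3-.28),z)[:2]
def yaw(a,b,ax):
    d=b-a; return np.degrees(np.arctan2(d[0],-d[1])) if ax=='y' else np.degrees(np.arctan2(d[1],d[0]))
A,B,C=g(217,107,.028),g(198,495,.028),g(715,105,.028)
print("front rim",yaw(A,B,'y'),"side",yaw(A,C,'x'),np.linalg.norm(C-A))
print("shelf low",yaw(g(735,40,.054),g(632,480,.054),'y'),"up",yaw(g(779,60,.069),g(680,490,.069),'y'))
q=np.radians(9.4); ex=np.array([np.cos(q),np.sin(q)]); ey=np.array([-ex[1],ex[0]])
F=np.array([.705,.1045]); print("left front corner in shelf frame",(A-F)@ex,(A-F)@ey)
print("cheek front bottom-ish",[((g(598,22,z)-F)@ex,(g(598,22,z)-F)@ey) for z in (0,.054)])
E
```

```text
front rim 9.687732662894168 side 9.546627526979462 0.1280681771035948
shelf low 9.27187215304745 up 10.632060422033366
left front corner in shelf frame -0.10417167712552167 0.07316526109991732
cheek front bottom-ish [(np.float64(0.009990177232315947), np.float64(0.09581715401457425)), (np.float64(-0.030561124729590956), np.float64(0.09059074724304618))]
```

Call:
apply_moves([
  [0,0,0,0.003,0,0,0],
  [0,0,0,0.006,0.001,0,0],
  [0,0,0,0.009,0.001,0,0],
  [0,0,0,0.012,0.002,0,0],
  [0,0,0,0.015,0.0025,0,0],
])

```text
time: 11.65
tool_pos: [0.5733, 0.0788, 0.0101]
ee_rot: [-3.141, 0.0, 1.724]
wrist_force: [-4.5, -0.9, 1.9]
width: 0.011
finger_force: 30.0
```

Call:
apply_moves([
  [0,0,0,0.003,0.0005,0,0],
  [0,0,0,0.006,0.001,0,0],
  [0,0,0,0.009,0.0015,0,0],
  [0,0,0,0.011,0.002,0,0],
  [0,0,0,0.012,0.002,0,0],
])

```text
time: 12.15
tool_pos: [0.5853, 0.0808, 0.0101]
ee_rot: [-3.141, 0.0, 1.724]
wrist_force: [-5.8, -1.6, 2.2]
width: 0.0108
finger_force: 30.0
```

Call:
apply_moves([
  [0,0,0,0.001,0,0,0],
  [0,0,0,0.002,0,0,0],
  [0,0,0,0.003,0.0005,0,0],
  [0,0,0,0.004,0.0005,0,0],
  [0,0,0,0.005,0.001,0,0],
])

```text
time: 12.65
tool_pos: [0.5903, 0.0816, 0.0102]
ee_rot: [-3.141, 0.001, 1.723]
wrist_force: [-5.1, -1.8, 2.0]
width: 0.0111
finger_force: 30.0
```

Call:
apply_moves([
  [0,0,0,0.001,0,0,0],
  [0,0,0,0.002,0,0,0],
  [0,0,0,0.003,0.0005,0,0],
  [0,0,0,0.004,0.0005,0,0],
  [0,0,0,0.005,0.001,0,0],
])

```text
time: 13.15
tool_pos: [0.5952, 0.0826, 0.0101]
ee_rot: [-3.141, 0.001, 1.723]
wrist_force: [-4.6, -1.0, 2.8]
width: 0.0108
finger_force: 30.0
```

Call:
apply_moves([
  [0,0,0,0.001,0,0,0],
  [0,0,0,0.002,0,0,0],
  [0,0,0,0.003,0.0005,0,0],
  [0,0,0,0.004,0.0005,0,0],
  [0,0,0,0.005,0.001,0,0],
])

```text
time: 13.65
tool_pos: [0.6003, 0.0835, 0.0102]
ee_rot: [-3.141, 0.001, 1.723]
wrist_force: [-5.0, -1.0, 2.4]
width: 0.0112
finger_force: 30.0
```

Call:
apply_moves([
  [0,0,0,0.001,0,0,0],
  [0,0,0,0.002,0,0,0],
  [0,0,0,0.003,0.0005,0,0],
  [0,0,0,0.004,0.0005,0,0],
  [0,0,0,0.005,0.0005,0,0],
])

```text
time: 14.15
tool_pos: [0.6052, 0.0842, 0.0102]
ee_rot: [-3.141, 0.0, 1.723]
wrist_force: [-5.8, -0.6, 3.1]
width: 0.0108
finger_force: 30.0
```

Call:
apply_moves([
  [0,0,0,0.001,0,0,0],
  [0,0,0,0.002,0,0,0],
  [0,0,0,0.003,0.0005,0,0],
  [0,0,0,0.004,0.0005,0,0],
  [0,0,0,0.005,0.001,0,0],
])

```text
time: 14.65
tool_pos: [0.6102, 0.085, 0.0102]
ee_rot: [-3.141, 0.001, 1.723]
wrist_force: [-5.7, -1.1, 2.2]
width: 0.0103
finger_force: 30.0
```

Call:
apply_moves([
  [0,0,0,0.001,0,0,0],
  [0,0,0,0.002,0,0,0],
  [0,0,0,0.003,0.0005,0,0],
  [0,0,0,0.004,0.0005,0,0],
  [0,0,0,0.005,0.001,0,0],
])

```text
time: 15.15
tool_pos: [0.6152, 0.086, 0.0101]
ee_rot: [-3.141, 0.001, 1.723]
wrist_force: [-4.8, -1.3, 2.9]
width: 0.0113
finger_force: 30.0
```

Call:
apply_moves([
  [0,0,0,0.001,0,0,0],
  [0,0,0,0.002,0,0,0],
  [0,0,0,0.003,0.0005,0,0],
  [0,0,0,0.004,0.0005,0,0],
  [0,0,0,0.005,0.001,0,0],
])

```text
time: 15.65
tool_pos: [0.6203, 0.087, 0.0102]
ee_rot: [-3.141, 0.001, 1.723]
wrist_force: [-5.2, -0.6, 2.8]
width: 0.011
finger_force: 30.0
```

Call:
apply_moves([
  [0,0,0,0.001,0,0,0],
  [0,0,0,0.002,0,0,0],
  [0,0,0,0.003,0.0005,0,0],
  [0,0,0,0.004,0.0005,0,0],
  [0,0,0,0.005,0.0005,0,0],
])

```text
time: 16.15
tool_pos: [0.6252, 0.0877, 0.0102]
ee_rot: [-3.141, 0.0, 1.723]
wrist_force: [-5.6, -1.2, 2.0]
width: 0.0109
finger_force: 30.0
```

Call:
apply_moves([
  [0,0,0,0.001,0,0,0],
  [0,0,0,0.002,0,0,0],
  [0,0,0,0.003,0.0005,0,0],
  [0,0,0,0.004,0.0005,0,0],
  [0,0,0,0.005,0.001,0,0],
])

```text
time: 16.65
tool_pos: [0.6276, 0.0879, 0.0101]
ee_rot: [-3.134, 0.001, 1.723]
wrist_force: [-12.4, -4.0, 6.0]
width: 0.011
finger_force: 30.0
```

Contact is felt: the push is about 7 N above the sliding force. I relieve the downward load and hold.

Call:
apply_moves([
  [0,0,0,0,0,0.0005,0],
  [0,0,0,0,0,0.001,0],
  [0,0,0,0,0,0.001,0],
  [0,0,0,0,0,0.001,0],
  [0,0,0,0,0,0.001,0],
])

```text
time: 17.15
tool_pos: [0.6277, 0.0879, 0.0102]
ee_rot: [-3.135, 0.001, 1.723]
wrist_force: [-10.2, -2.5, 3.4]
width: 0.0109
finger_force: 30.0
```

Call:
apply_moves([
  [0,0,0,0.0005,0,0,0],
  [0,0,0,0.001,0,0.0002,0],
  [0,0,0,0.0015,0,0.0004,0],
  [0,0,0,0.002,0.0003,0.0005,0],
  [0,0,0,0.002,0.0003,0.0005,0],
])

```text
time: 17.65
tool_pos: [0.6282, 0.0879, 0.0102]
ee_rot: [-3.131, 0.001, 1.723]
wrist_force: [-12.1, -2.9, 4.0]
width: 0.0108
finger_force: 30.0
```

Call:
apply_moves([
  [0,0,0,0.0005,0,0.0002,0],
  [0,0,0,0.001,0,0.0004,0],
  [0,0,0,0.0015,0,0.0006,0],
  [0,0,0,0.0015,0,0.0006,0],
  [0,0,0,0.0015,0,0.0006,0],
])

```text
time: 18.15
tool_pos: [0.6286, 0.0878, 0.0101]
ee_rot: [-3.128, 0.001, 1.723]
wrist_force: [-13.0, -3.5, 3.9]
width: 0.0109
finger_force: 30.0
```

```bash
python3 - <<'E'
from h import *
np.set_printoptions(precision=4,suppress=True)
for i in range(4):
    s=snap("wrist"); o=get_obs(); print(o["wrist_force"],o["tool_pos"],o["ee_rot"],o["wrist_torque"],o["width"])
E
```

```text
[-14.4007  -2.511    3.9723] [0.6286 0.0878 0.0102] [-3.1285  0.0009  1.7234] [-0.6786  2.7256  0.023 ] 0.011036994286879692
[-13.9362  -2.5511   3.7741] [0.6286 0.0879 0.0102] [-3.1285  0.0009  1.7234] [-0.6332  2.67    0.0351] 0.011146395344231666
[-13.7143  -2.973    2.8243] [0.6286 0.0879 0.0102] [-3.1285  0.0009  1.7234] [-0.7371  2.7499 -0.0064] 0.011122474345916853
[-13.5073  -2.8486   2.7955] [0.6286 0.0879 0.0101] [-3.1285  0.0009  1.7234] [-0.6405  2.7028  0.0436] 0.010723348166222613
```

Pressed at about 8.5 N over the sliding force for about 0.7 s. I now ease the push off before opening.

Call:
apply_moves([
  [0,0,0,-0.001,0,-0.0002,0],
  [0,0,0,-0.002,-0.0003,-0.0005,0],
  [0,0,0,-0.003,-0.0005,-0.0008,0],
  [0,0,0,-0.004,-0.0006,-0.0011,0],
  [0,0,0,-0.004,-0.0006,-0.0011,0],
])

```text
time: 18.85
tool_pos: [0.6287, 0.0878, 0.0102]
ee_rot: [-3.138, 0.001, 1.723]
wrist_force: [-6.9, -2.1, 0.7]
width: 0.0109
finger_force: 30.0
```

Call:
apply_moves([
  [0,0,0,-0.001,0,-0.0003,0],
  [0,0,0,-0.002,-0.0003,-0.0005,0],
  [0,0,0,-0.003,-0.0005,-0.0007,0],
  [0,0,0,-0.003,-0.0005,-0.0007,0],
  [0,0,0,-0.003,-0.0005,-0.0007,0],
])

```text
time: 19.35
tool_pos: [0.6275, 0.0881, 0.0102]
ee_rot: [3.141, 0.0, 1.724]
wrist_force: [-1.1, -1.5, -1.1]
width: 0.011
finger_force: 30.0
```

Call:
apply_moves([
  [0,0,0,0,0,0,15],
  [0,0,0,0,0,0,20],
  [0,0,0,0,0,0,30],
  [0,0,0,0,0,0,38],
  [0,0,0,0,0,0,38],
])

```text
time: 19.85
tool_pos: [0.6274, 0.0884, 0.0106]
ee_rot: [3.141, -0.0, 1.724]
wrist_force: [0.1, 0.8, -0.7]
width: 0.035
finger_force: 0.0
```

Call:
apply_moves([
  [0,0,0,0,0,0.01,38],
  [0,0,0,0,0,0.025,38],
  [0,0,0,0,0,0.045,38],
  [0,0,0,0,0,0.07,38],
  [0,0,0,0,0,0.095,38],
])

```text
time: 20.35
tool_pos: [0.6274, 0.0883, 0.1079]
ee_rot: [3.14, 0.0, 1.724]
wrist_force: [0.2, 0.1, 0.7]
width: 0.0357
finger_force: 0.0
```

Call:
apply_moves([
  [0,0,0,-0.02,0,0.03,38],
  [0,0,0,-0.05,0,0.06,38],
  [0,0,0,-0.09,0,0.08,38],
  [0,0,0,-0.13,0,0.09,38],
  [0,0,0,-0.15,0,0.09,38],
])

```text
time: 20.85
tool_pos: [0.4762, 0.0885, 0.2002]
ee_rot: [3.134, 0.0, 1.724]
wrist_force: [1.1, -0.6, 0.6]
width: 0.0354
finger_force: 0.0
```

```bash
python3 - <<'E'
from h import *
t=snap("top"); w=snap("wrist"); sc=snap("scene")
a=cv2.resize(t["pixels"][100:220,215:345],None,fx=3,fy=3,interpolation=cv2.INTER_CUBIC)
b=cv2.resize(sc["pixels"][120:300,270:510],None,fx=1.6,fy=2,interpolation=cv2.INTER_CUBIC)[:360,:400]
c=cv2.resize(w["pixels"][:,250:],(390,240))[:, :]
out=np.zeros((600,790,3),np.uint8); out[:360,:390]=a; out[:b.shape[0],390:390+b.shape[1]]=b; out[360:,:390]=c
cv2.imwrite("pics/fin.png",out[:,:,::-1])
o=get_obs();print(o["wrist_force"],o["tool_pos"],o["time"])
E
```

```text
[-0.1197487  -0.54701106  0.0396538 ] [0.47721781 0.08835614 0.19763716] 21.0
```

View pics/fin.png

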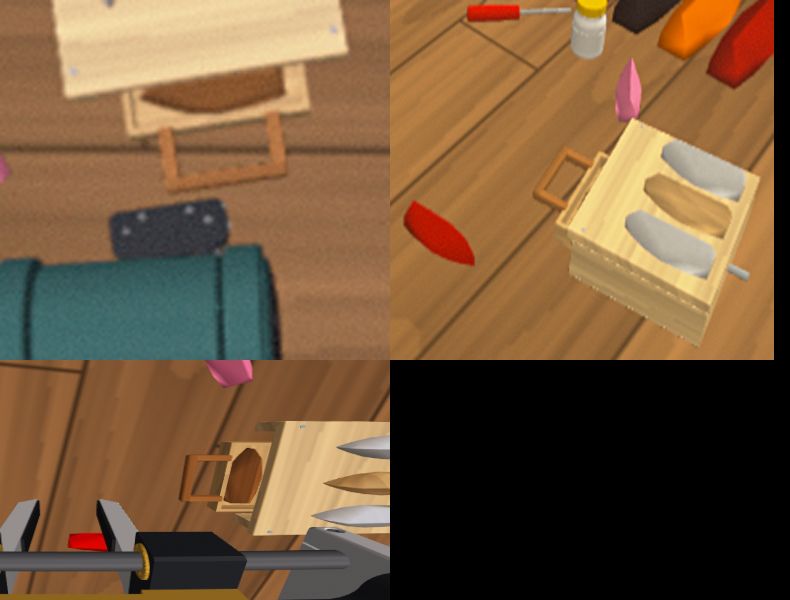

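The picture shows the tray square under the shelf: front rim (130,136)–(309,108) parallel to the shelf edge (66,97)–(347,52), hull inside, gripper clear. I'm handing it in.

```bash
python3 -c "
from bench import *
print(close_job())"
```

```text
the job is handed in; nothing more can be done
None
```

The tray is square under the shelf against the buffer, pressed about 8.5 N above its sliding force and then released, and the job was handed in at 21 s; early in the slide, outside the shelf, I briefly pressed down on it with about 14–18 N before correcting, and the judge's verdict was not shown.

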